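# Flip a test coupon over on the turnover fixture

## Robot

A 6-joint arm with a two-finger parallel gripper is mounted at the origin on a cart in front of the work surface, level with it; the furniture and walls round the work are solid. World frame = base frame: x ahead of the robot, y to its left, z up, the work surface at z = 0. Lengths are in m, angles in rad, forces in N, time in s.
With the tool pointing down it reaches from about 0.375 to 0.975 m from the base axis. Payload 3.8 kg.
Tool frame: the origin (TCP) lies midway between the tips of the shut fingers; the grasp point (between the pads) lies 19 mm behind it; z points along the fingers, y is the line along which they close (so a half turn about z gives the same grasp; the last joint's range is limited). The gripper opens to 88 mm and grips with 3 to 60 N. Pads are 18 mm wide; open, the fingers measure 123 mm over their backs; the gripper's body (75 mm by 187 mm) begins 45 mm behind the grasp point.
Start: joints at [-1.328, 0.264, 1.604, -0, 1.274, -0.037], TCP at [0.186, -0.649, 0.239] pointing down, gripper open.
Joint ranges: [-2.63, 2.63], [-0.94, 2.18], [0.31, 2.57], [-1.31, 4.45], [0, 2.66], [-2.55, 2.55]. Speed limits (rad/s): [2.57, 2.57, 3.14, 3.14, 3.14, 3.14].

## Interface

Orientations are given as a rotation vector (axis times angle).
In Python, from cell import manip, inverse_kinematics, cams, order gives the robot as it stands. Calls block until the motion is done:
- manip.move_pose(position, orientation): joint-space move of the TCP to a pose.
- manip.move_linear(position, rate=0.15, rot=None): straight line of the TCP; rot=None keeps the orientation; rate is the mean speed in m/s.
- manip.set_joints(angles): joint-space move.
- manip.set_gripper(opening, force=None): finger opening in m; force is the grip in N (None keeps the last); returns when the fingers have stopped.
- manip.dwell(seconds).
- inverse_kinematics(position, orientation): joint angles nearest the present ones, or None.
- manip.state(): the state.
- cams.capture(name): name is "side" or "top"; returns a dict with "image" (420x560x3 uint8, blue, green, red), "z_map" (420x560 float32, m along the optical axis (not along the pixel's ray), 0 where there is no reading), "intrinsics" (3x3 intrinsics, pixels), "k1" (the pictures are not rectified: a ray, as slopes to the right and down, at radius r is drawn at 1 + k1 r^2 times it, then the intrinsics apply), "position" and "orientation" of the camera in the world. Camera axes: x right, y down, z forward; pixel columns grow to the right and rows downward; lengths in m; the calibration is good to about 2 mm. A picture is of the moment at which its call begins.
A pose or a line that the arm cannot do raises manip.IKError and nothing moves.
- order.close_job(): hands the job in; it is judged then, once.
The state is a dict: "clock": time; "joint_pos": joint angles; "joint_velocities": joint speeds; "tau": joint torques, N m; "tool_pos": TCP position; "tcp_rot": TCP orientation; "contact_force": force on the tool from outside, world axes, zero at the start; "moment": the same for the moment, N m; "gripper_width": finger opening in m; "grasp_force": force on a finger pad.
Only numpy, scipy, OpenCV 4.12 (cv2) and the standard library are available. Lean on these libraries where they do the work, as an engineer would, in place of code of your own. Each camera call takes 0.05 s, during which the arm holds its last target. There are 200 camera calls.

## Task

Turn the flat steel test coupon over to its unused face without picking it up. With the fingertips push it off the edge of the fixture's high step until it tips and its front edge drops into the channel, then push its raised rear edge so that it stands up against the channel's far wall and flips over, to come to lie flat on the low bed with its old indents facing down. Leave the loose things round the fixture alone.

Things in the scene. Friction and masses are not known exactly. Their poses are not given: they have to be found in the camera images.
- fixture: Turnover fixture, aluminium blocks on a dark base plate, fixed, 268 x 96 mm, no side walls. x = push direction, from the high step to the low bed; y across; z up. Origin at worktop height, mid-width, below the front edge of the high step. High step: x -115 to 0 mm, flat top 50 mm above the worktop. Channel: x 0 to 47 mm, floor at 4 mm.
- wall_edge (a point): Middle of the top edge of the channel's far wall, which is the end face of the low bed: x = 47 mm in the fixture, 16 mm above the worktop (12 mm above the channel floor). The low bed runs on from here, flat, to x = 143 mm, where a steel fence 10 mm thick and 26 mm high ends it. Axes as the fixture.
- coupon_center (a point): Centre of the coupon, a loose plain steel plate 76 (x) x 50 (y) x 6 mm (z), about 0.18 kg, z out of the face with two rows of small dark indents (up at first). It starts flat on the high step, long side roughly along the fixture's x.
- coupon: The coupon again; this origin is at the centre of its blank face. Pushed until its centre is some 3 mm past the step's edge it tips once the finger draws back (friction on the finger can hold it level, and too far over it lands flat on the bed, not turned). It then leans at 60 to 75 degrees, its rear edge 15 to 25 mm above the step; a level push there, tips 6 mm above the step, up to the wall turns it over.
- round_block: Bystander: round steel reference block, diameter 60, 16 mm high; origin at the centre of its underside.
- specimen: Bystander: dark red cylindrical mounted specimen, diameter 30, 21 mm high; origin at the centre of its underside.
- spot_anvil: Bystander: dark mushroom-shaped anvil, diameter 45, 52 mm high; origin at the centre of its underside.
Things that resemble listed ones, but are neither listed nor needed, are in the scene too. Of the things like the coupon, leave any that is green; of the rest the smaller one is meant.

How it is judged:
By the outcome, as a careful person would: the job done as asked, in the order asked, and still so for the second after the job is handed in, with the robot touching nothing.
It also fails if it takes over 35 s, if anything falls off the work surface, if the arm or the gripper's body presses on something with over 40 N, if the wrist force passes 120 N, or if a joint passes its speed limit or range.

## Working session

There is one attempt and no reset: what is moved stays moved. The work goes in short steps, each a Python script; the robot and the scene stay as the last script left them, time stands still between calls to the robot, and variables do not carry over. Pictures are saved under pics/ and viewed, at most 10 in all, crops included, and the job is handed in when it is done.

```bash
mkdir -p pics
cat > h.py <<'E'
import numpy as np, cv2
from scipy.spatial.transform import Rotation as R
from cell import manip, inverse_kinematics, cams, order
def cloud(c):
    K=c["intrinsics"];h,w=c["z_map"].shape
    u,v=np.meshgrid(np.arange(w),np.arange(h))
    d=np.array([c["k1"],0,0,0],float) if False else np.array([c["k1"],0,0,0,0],float)
    p=np.stack([u,v],-1).reshape(-1,1,2).astype(np.float64)
    n=cv2.undistortPoints(p,np.array(K,float),d).reshape(h,w,2)
    z=c["z_map"]
    P=np.dstack([n[...,0]*z,n[...,1]*z,z])
    o=np.array(c["orientation"],float)
    M=o if o.shape==(3,3) else R.from_rotvec(o).as_matrix()
    W=P@M.T+np.array(c["position"]); W[z==0]=np.nan
    return W
def snap(name,fn=None,s=1,crop=None):
    c=cams.capture(name)
    if fn:
        im=c["image"]
        if crop: im=im[crop[1]:crop[3],crop[0]:crop[2]]
        cv2.imwrite("pics/"+fn,cv2.resize(im,None,fx=s,fy=s,interpolation=cv2.INTER_CUBIC))
    return c
E
python3 - <<'E'
from h import *
for n in("top","side"):
    c=snap(n,n+"0.png",1.42)
    print(n,c["position"],c["orientation"],c["k1"],c["intrinsics"])
    np.savez(n+"0.npz",W=cloud(c),im=c["image"])
print(manip.state())
E
```

```text
top [0.42714365 0.02789431 1.38573807] [-2.14373703  2.15290918 -0.17385867] -0.17211384186701 [[482.63049137   0.         279.35199299]
 [  0.         482.63049137 211.21042898]
 [  0.           0.           1.        ]]
side [ 0.32116209 -0.7903143   0.623899  ] [-2.10036874  0.40515493 -0.21753733] -0.015643654767081273 [[462.1173966    0.         277.96847823]
 [  0.         462.1173966  204.35088697]
 [  0.           0.           1.        ]]
{'clock': 0.1, 'joint_pos': array([-1.32790274e+00,  2.64664815e-01,  1.60524712e+00, -2.23749604e-05,
        1.27367451e+00, -3.68903938e-02]), 'joint_velocities': array([ 0.00085695, -0.00184191, -0.00286799,  0.00010914, -0.00033066,
        0.00103172]), 'tau': array([ 9.92406858e-04, -5.03616607e+01, -3.58070683e+01,  7.31461029e-02,
        2.33636226e-02, -5.89103797e-05]), 'tool_pos': array([ 0.1862433 , -0.64813161,  0.23751602]), 'tcp_rot': array([-3.10893950e+00, -4.37785608e-01,  3.55208954e-04]), 'contact_force': array([-0.32857474, -0.00332211, -0.18255277]), 'moment': array([ 0.04690915, -0.03642143,  0.02442249]), 'grasp_force': 0.0, 'gripper_width': 0.08830463774150665}
```

View pics/top0.png

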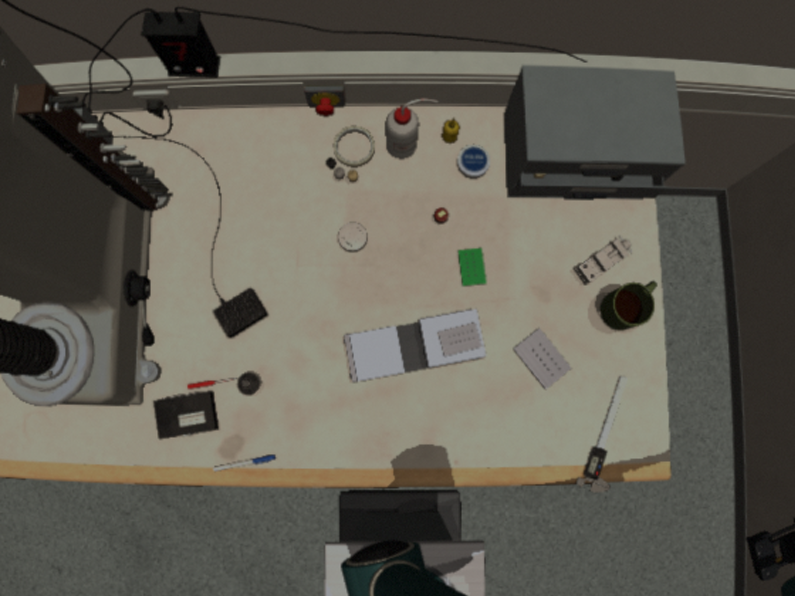

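View pics/side0.png

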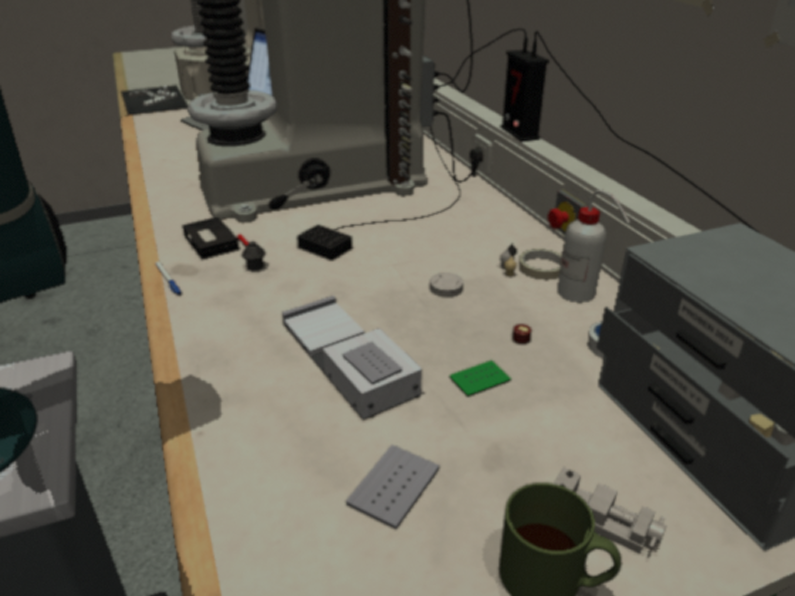

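The top view shows the fixture around (415,345), with the high step and coupon on the right (460,341) and the fence on the left. The push direction is image-left, which is about world +y. The larger plate at (541,358) and the green one are decoys. Next I'll measure.

Run:
```python
from h import *
d=np.load("top0.npz");W=d["W"];im=d["im"]
x0,y0,x1,y1=235,210,350,275
cv2.imwrite("pics/crop0.png",cv2.resize(im[y0:y1,x0:x1],None,fx=6.9,fy=6.9,interpolation=cv2.INTER_CUBIC))
print(W[235:250:4,300:345:6,2].round(4))
for (u,v) in [(470/1.42,270/1.42),(300,265),(255,200)]:print(W[int(v),int(u)])
z=W[...,2]
reg=np.zeros(z.shape,bool);reg[205:280,232:352]=1
def rect(m,n):
    k,l,s,c=cv2.connectedComponentsWithStats(m.astype(np.uint8));i=1+np.argmax(s[1:,4]);m=l==i
    p=W[m][:,:2];r=cv2.minAreaRect((p*1000).astype(np.float32));print(n,m.sum(),r,'z',np.median(W[m][:,2]));print(cv2.boxPoints(r).round(1).tolist())
rect(reg&(z>.04)&(z<.07),"step")
rect(reg&(z>.008)&(z<.035),"bed")
rect(reg&(z>.0535)&(z<.07),"coupon")
```

```text
[[ 0.0537  0.0519  0.056   0.0557  0.053   0.052   0.0548 -0.0005]
 [ 0.0476  0.0523  0.0558  0.052   0.0576  0.0547  0.0505 -0.001 ]
 [ 0.0461  0.0464  0.0568  0.0554  0.0532  0.0551  0.0551 -0.0041]
 [ 0.0521  0.0509  0.0547  0.0533  0.0512  0.0535  0.0453  0.0001]]
[ 6.99446178e-01 -1.36949988e-01  5.60922512e-04]
[ 0.48115022 -0.04651343 -0.00105853]
[6.70389902e-01 8.26942094e-02 1.93918791e-04]
step 1426 ((554.6195068359375, -97.30784606933594), (96.59634399414062, 116.33761596679688), 10.251788139343262) z 0.05069089417493122
[[496.70001220703125, -48.70000076293945], [517.4000244140625, -163.10000610351562], [612.5, -146.0], [591.7999877929688, -31.5]]
bed 1264 ((526.0254516601562, 58.11334228515625), (97.8004379272461, 112.4563980102539), 10.188633918762207) z 0.015170795429639061
[[468.0, 104.80000305175781], [487.79998779296875, -5.900000095367432], [584.0999755859375, 11.399999618530273], [564.2000122070312, 122.0999984741211]]
coupon 346 ((551.9089965820312, -110.00042724609375), (54.06474685668945, 81.53605651855469), 13.11451244354248) z 0.055745546688776626
[[516.2999877929688, -76.4000015258789], [534.7999877929688, -155.8000030517578], [587.5, -143.60000610351562], [569.0, -64.19999694824219]]
```

View pics/crop0.png

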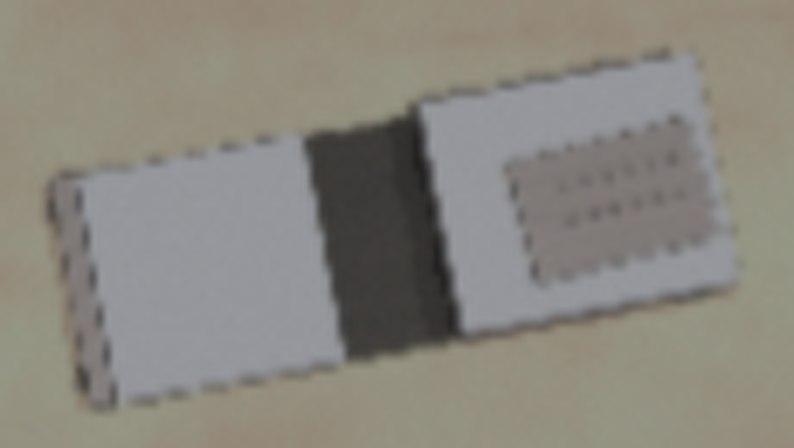

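```bash
cat >> h.py <<'E'
EX=np.array([-.178,.984,0]);EX/=np.linalg.norm(EX);EY=np.array([-EX[1],EX[0],0])
O=np.array([.5442,-.0405,0])
def F(x,y,z): return O+EX*x/1000+EY*y/1000+np.array([0,0,z/1000])
def toF(p): q=np.asarray(p)-O; return np.stack([q@EX,q@EY,q[...,2]],-1)*1000
def tool(sgn=1):
    y=sgn*EY; z=np.array([0,0,-1.]); return R.from_matrix(np.c_[np.cross(y,z),y,z]).as_rotvec()
def onplane(c,uv,z):
    n=cv2.undistortPoints(np.array(uv,float).reshape(-1,1,2),np.array(c["intrinsics"],float),np.array([c["k1"],0,0,0,0.])).reshape(-1,2)
    r=np.c_[n,np.ones(len(n))]@R.from_rotvec(c["orientation"]).as_matrix().T
    p=np.array(c["position"]); return p+r*((z-p[2])/r[:,2:3])
E
python3 - <<'E'
from h import *
c=cams.capture("top")
f=lambda L:(np.array(L)+.5)/6.9-.5+[235,210]
S=onplane(c,f([(417,102),(690,52),(738,285),(460,333)]),.05)
C=onplane(c,f([(507,160),(688,118),(715,240),(537,283)]),.056)
B=onplane(c,f([(304,138),(345,358)]),.016)
for n,p in(("S",S),("C",C),("B",B)):print(n,toF(p).round(1).tolist(),toF(p).mean(0))
for s in(1,-1):
    q=inverse_kinematics(F(-125,5,120),tool(s));print(s,q)
    q=inverse_kinematics(F(38,5,56),tool(s));print(s,q)
E
```

```text
S [[0.8, -49.0, 50.0], [-112.3, -48.9, 50.0], [-112.6, 47.6, 50.0], [1.3, 45.8, 50.0]] [-55.72673748  -1.14377744  50.        ]
C [[-30.0, -18.7, 56.0], [-105.2, -22.0, 56.0], [-106.2, 28.4, 56.0], [-32.4, 32.1, 56.0]] [-68.47557046   4.93465424  56.        ]
B [[47.4, -46.7, 16.0], [47.4, 45.7, 16.0]] [47.39118083 -0.47031422 16.        ]
1 None
1 None
-1 [-3.27371193e-01  1.97424948e-01  1.91600437e+00 -4.44089210e-16
  1.02816333e+00 -5.06330239e-01]
-1 [-5.42804899e-02  1.84578660e-01  2.07013346e+00 -4.44089210e-16
  8.86880530e-01 -2.33239536e-01]
```

The frame agrees to within about 1 mm. I'll approach with shut fingers and push most of the way.

Run:
```python
from h import *
r=tool(-1)
manip.move_pose(F(-128,5,120),r)
manip.set_gripper(0.0)
manip.move_linear(F(-128,5,53),rate=.1)
s=manip.state();print(toF(s["tool_pos"]),s["contact_force"],s["clock"])
manip.move_linear(F(-60,5,53),rate=.05)
s=manip.state();print(toF(s["tool_pos"]),s["contact_force"],s["clock"])
snap("side","side1.png",3.3,(190,190,330,300))
c=snap("top","top1.png",6.9,(235,210,350,275))
```

```text
[-128.23440623    4.57880872   53.37218227] [ 0.20907786 -0.84875769  0.06623105] 4.4917
[-59.85244384   5.30351722  52.68884262] [ 0.0424746 -0.0331809 -0.6337542] 6.0
```

View pics/side1.png

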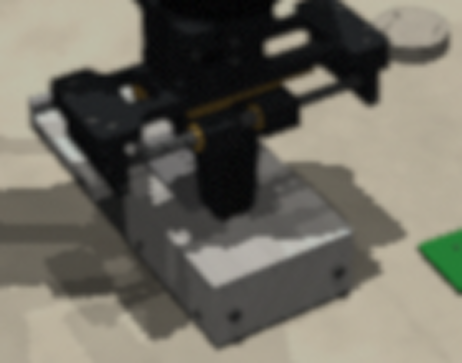

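View pics/top1.png

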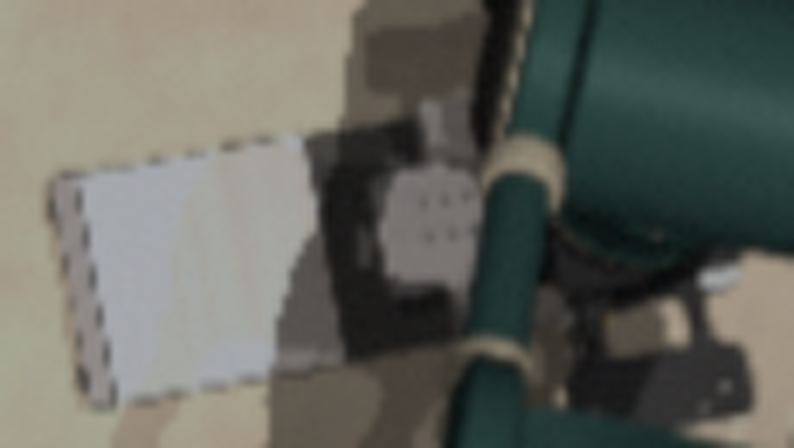

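The coupon's front edge is at about x=378–390 in the crop (rows 172–285), overhanging the channel and roughly squared. Converting this to the fixture frame, then pushing in small steps with a check after each.

Run:
```python
from h import *
c=cams.capture("top")
f=lambda L:(np.array(L)+.5)/6.9-.5+[235,210]
print(toF(onplane(c,f([(377,200),(384,255),(379,175),(390,284)]),.056)).round(1).tolist())
manip.move_linear(F(-50,5,53),rate=.04)
manip.move_linear(F(-85,5,53),rate=.15)
manip.dwell(.1)
c=snap("top","top2.png",6.9,(235,210,350,275)); W=toF(cloud(c))
print(manip.state()["clock"])
```

```text
[[24.3, -12.4, 56.0], [25.7, 9.8, 56.0], [21.7, -22.1, 56.0], [25.5, 21.7, 56.0]]
7.0833
```

View pics/top2.png

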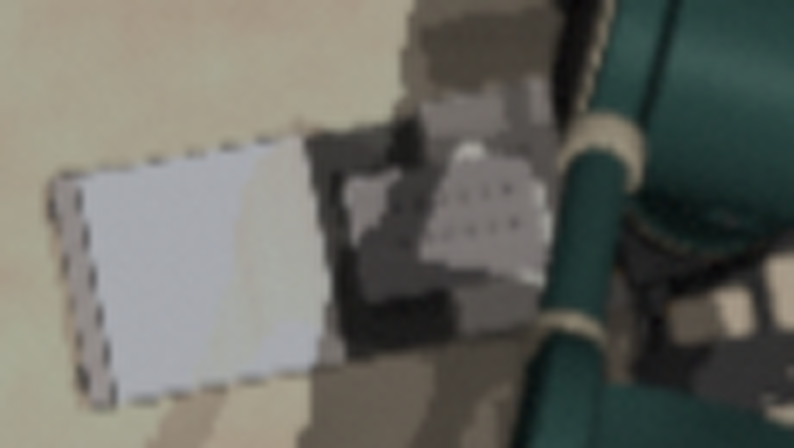

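The coupon still appears level: front edge at about (343,178)–(362,300), rear near x≈545. Now stepping forward until the depth shows a tip.

Run:
```python
from h import *
def prof():
    W=toF(cloud(cams.capture("top"))).reshape(-1,3)
    o=[]
    for a in range(-50,50,10):
        m=(W[:,0]>a)&(W[:,0]<a+10)&(abs(W[:,1]-5)<14)&(W[:,2]<90); o.append(float(np.median(W[m,2]).round(1)) if m.any() else None)
    return o
print(prof())
for x in(-47,-45.5,-44,-42.5,-41,-39.5):
    manip.move_linear(F(x,5,53),rate=.05)
    manip.move_linear(F(x-35,5,53),rate=.2)
    manip.dwell(.25)
    p=prof();print(x,p,manip.state()["clock"])
    if p[7]<42: break
snap("side","side3.png",3.3,(190,190,330,300))
snap("top","top3.png",6.9,(235,210,350,275))
```

```text
[49.3, 55.0, 55.7, 55.5, 54.7, 55.2, 54.2, 54.8, 52.5, 3.9]
-47 [47.2, 47.8, 48.0, 49.2, 72.7, 52.2, 29.2, 6.0, 1.1, 3.9] 8.6667
```

View pics/side3.png

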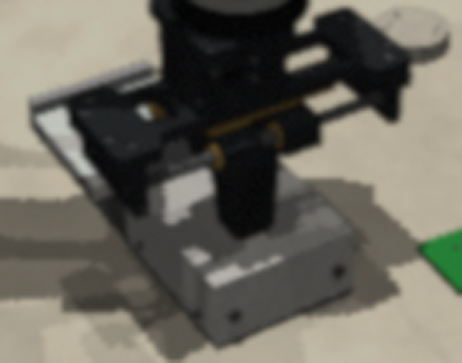

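View pics/top3.png

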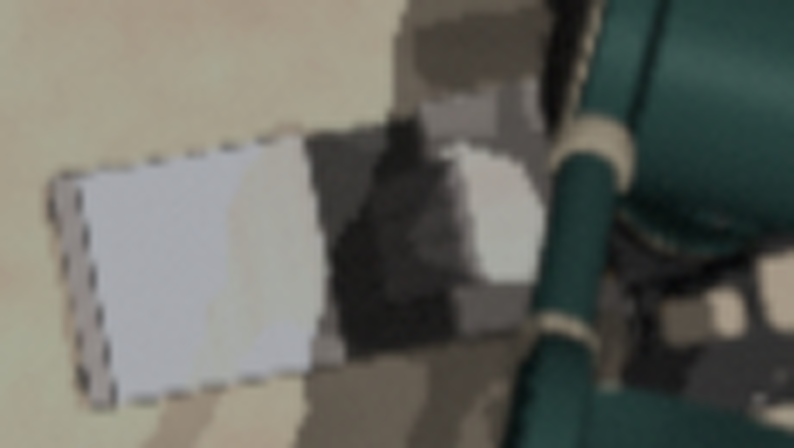

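It has tipped and is leaning: front edge in the channel, rear edge at about z=72 mm near x≈−5 (crop 455–540). Now the level push.

Run:
```python
from h import *
manip.move_linear(F(-82,5,56),rate=.1)
for x in(-20,10,38):
    manip.move_linear(F(x,5,56),rate=.08)
    s=manip.state();print(x,toF(s["tool_pos"]).round(1),s["contact_force"].round(1),s["clock"])
manip.dwell(.5)
manip.move_linear(F(0,5,60),rate=.15)
manip.move_linear(F(-80,5,150),rate=.2)
c=snap("top","top4.png",6.9,(235,210,350,275));W=toF(cloud(c)).reshape(-1,3)
for a in range(-50,155,10):
    m=(W[:,0]>a)&(W[:,0]<a+10)&(abs(W[:,1]-5)<14);print(a,np.median(W[m,2]).round(1),end='; ')
print(manip.state()["clock"])
snap("side","side4.png",3.3,(190,190,330,300))
```

```text
-20 [-20.1   4.9  56.1] [ 0.9 -0.7  0.6] 9.9417
10 [10.6  5.  56. ] [0.4 0.4 0.6] 10.4667
38 [38.5  5.  56. ] [ 0.7 -0.3 -0.2] 10.9667
-50 523.5; -40 520.5; -30 522.4; -20 506.1; -10 49.7; 0 3.0; 10 3.2; 20 19.3; 30 20.6; 40 20.8; 50 20.8; 60 21.2; 70 20.1; 80 20.0; 90 20.5; 100 14.4; 110 15.3; 120 15.4; 130 15.1; 140 22.8; 150 -0.8; 12.675
```

View pics/top4.png

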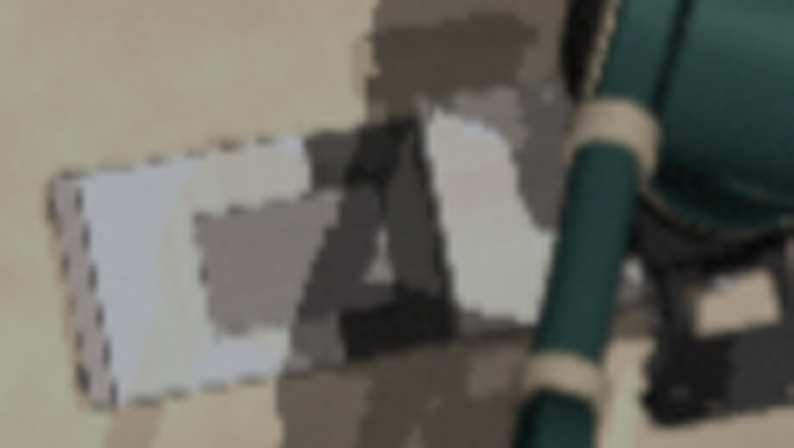

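The coupon has flipped. Its blank face is up with no indents visible, and it is level at z≈21 mm over crop (195–385, 190–335). Its centre is on the low bed, about 13 mm past the wall. The robot is clear, so I'm handing in.

Run:
```python
from h import *
manip.dwell(.3)
print(order.close_job())
```

```text
the job is handed in; nothing more can be done
None
```

The coupon is turned over and lies level on the low bed with its indents facing down, its rear 25 mm or so overhanging the channel; only the coupon was pushed, and I handed the job in at about 13 s.

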